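# Roll the bangle roll into line on the velvet tray

### The arm

A 7-joint arm with a two-finger parallel gripper is mounted at the origin on the work surface. World frame = base frame: x ahead of the robot, y to its left, z up, the work surface at z = 0. Lengths are in m, angles in rad, forces in N, time in s.
With the tool pointing down it reaches from about 0.425 to 0.825 m from the base axis. Payload 3.6 kg.
Tool frame: the origin (TCP) lies midway between the tips of the shut fingers; the grasp point (between the pads) lies 19 mm behind it; z points along the fingers, x is the direction in which the jaws open and shut, and the axes are right-handed (so a half turn about z gives the same grasp; the last joint's range is limited). The gripper opens to 85 mm and grips with 20 to 120 N. Pads are 22 mm wide; open, the fingers measure 114 mm over their backs; the gripper's body (76 mm by 85 mm) begins 54 mm behind the grasp point. The pads swing forward as they close: fully open they stand 13 mm farther back than shut.
Start: joints at [1.175, 0.615, -0.013, 1.423, 0.008, 1.103, -0.04], TCP at [0.235, -0.606, 0.231] pointing down, gripper open.
Joint ranges: [-3.12, 3.12], [-0.3, 2.06], [-1.34, 1.32], [0.26, 2.42], [-1.36, 4.5], [0.01, 1.98], [-2.84, 2.84]. Speed limits (rad/s): [2.79, 2.79, 3.14, 3.14, 3.14, 3.14, 3.14].

### API

Orientations are given as [roll, pitch, yaw] about the fixed x, y, z axes, in that order (R = Rz(yaw) Ry(pitch) Rx(roll)).
In Python, from workcell import bot gives the robot as it stands. The module is installed in compiled form; this text tells all that it offers.
- The arm moves only by the tool apply_moves, never from a script. Its argument "increments" is a list of rows, each a list of 4 numbers: the shift along the tool's x, y, z in mm, then the turn about the tool's z in units of 5 degrees (1.0 is 5 degrees). In form: [[tx, ty, tz, twist], ...]. A call has 1 to 12 rows; each row is the pose to reach, as a shift and turn from the pose commanded when the call began, along the tool's axes at that moment; what a row does not reach only later rows make up. A row lasts 1/12 s, in which the tool goes at most 41.7 mm and 7.16 degrees, less where a joint would pass 70% of its speed; a pose out of reach is approached as far as the arm can. A call with a gripper value outside its range is refused whole. "fingers" is the finger opening in mm, from 0 to 85.4, set as the call begins (left out, the last holds). The fingers move at their own pace and stop on an object; "squeeze" is the grip in N (left out, the last holds). Time passes only in rows, so rows that repeat a pose let the fingers close. It gives the time, the measured TCP pose, the force and the opening at its end, in the units of the state.
- bot.read_state(): the state, without advancing time (a new reading comes with each control period).
- bot.grab_frame(name): name is "scene" or "side" or "wrist"; returns the picture (400x640x3 uint8, red, green, blue); there is no depth.
- bot.camera_model(name): a dict with "vfov" (degrees; the focal length in pixels is half the picture's height over the tangent of half this angle, whatever the lens; pixels are square), "cx", "cy" (the principal point, pixels), "dist_coeffs" ([k1, k2, p1, p2, k3] as OpenCV has them; the pictures are not rectified), "extrinsics" (4x4, takes a point from camera to world coordinates). Camera axes: x right, y down, z forward; pixel columns grow to the right and rows downward; lengths in m; the calibration is good to about 2 mm. A picture is of the moment at which its call begins: read the wrist's pose just before it. camera_model takes no time and is no camera call; for the wrist camera it gives the pose at the moment of the call.
- bot.hand_in(): hands the job in, once; it reports no verdict.
The state is a dict: "t": time; "joint_positions": joint angles; "dq": joint speeds; "tau": joint torques, N m; "tcp_pos": TCP position; "tool_rot": TCP orientation; "contact_force": force on the tool from outside, world axes, zero at the start; "torque": the same for the moment, N m; "gripper_width": finger opening in m.
Only numpy, scipy, OpenCV 4.12 (cv2) and the standard library are available. Lean on these libraries where they do the work, as an engineer would, in place of code of your own. Each camera call takes 0.05 s, during which the arm holds its last target.

### The job

On the jeweller's velvet tray, roll the loose roll of bangles across the velvet by pushing on its top with the fingertips, until it stops in line with the bangles on the fixed stand beside it, the two making one straight row end to end. Let it roll, do not slide, pinch or lift it, and keep the fingers on its upper half; leave the other things on the counter where they are. Finish with the roll at rest and the hand clear of it.

Things in the scene. Friction and masses are not known exactly. Their poses are not given: they have to be found in the camera images.
- bangle_roll: Loose roll of closely packed gold-coloured bangles with pale wooden end caps: a cylinder 68 mm in diameter, 120 mm long (130 over the caps), about 0.5 kg, lying on the velvet. Origin at its centre, 34 mm above the velvet; y is the cylinder's axis (x and z turn as it rolls). A flat fingertip pressed on its top with some 4 N and moved level does not slip: the roll advances half as far as the fingertip.
- stand: Fixed row of like bangles (68 mm diameter, axis 42 mm above the velvet) between two pale wooden end plates 60 mm wide, 84 tall (140 mm over the plates). Origin on the velvet under the row's middle; y: the row's axis, x: the rolling direction, both level. The loose roll lies some 170 mm away on its +y or -y side and must roll 40 to 130 mm along the stand's +x or -x to be in line.
- tray: Fixed presentation tray, red velvet in a wooden frame, 424 mm along x, 384 mm along y; flat velvet 18 mm above the counter, the frame's rim 4 mm higher. The velvet's rolling resistance keeps the roll where it is left and stops it soon after a slow push. Origin at the centre of its underside; x is parallel to the stand's x.
- ring_box: Closed dark ring box, 50 x 50 x 41 mm, loose, on the velvet near the tray's far (+x) edge; leave alone. Origin at the centre of its underside.
- medallion: Gold-coloured coin pendant lying flat, 44 mm in diameter, 5 mm thick, loose, on the velvet near the tray's far (+x) edge; leave alone. Origin at the centre of its underside.
- coin_cases: Loose stack of flat clear coin cases, 87 x 58 x 36 mm, on the counter to the left (+y) of the tray; leave alone. Origin at the centre of its underside.
- loupe: Jeweller's magnifier, dark metal barrel 34 mm in diameter and 30 mm tall with a short side grip, loose, on the counter to the right (-y) of the tray; leave alone. Origin at the centre of the barrel's underside.
There are look-alikes about, which are no part of the job. What is shaped like the bangle_roll but green is not meant.

How it is judged:
On the way:
1. the fingers set the bangle roll rolling (contact force between bangle_roll and the fingers above 0.2 N and angular speed of bangle_roll above 0.15 rad/s and distance of bangle_roll from where it was at the start of the episode above 0.004 m), for 0.02 s.
At the end, for the whole second after the job is handed in: The roll lies at rest on the velvet, its centre within 6 mm of the line of the stand's row (measured along the stand's x), its axis within 0.12 rad of that row's, its centre 145 to 195 mm from the stand's along y (x of bangle_roll in the frame of stand between -0.006 and 0.006 m and (y of bangle_roll in the frame of stand between 0.145 and 0.195 m or y of bangle_roll in the frame of stand between -0.195 and -0.145 m) and angle between the y axis of bangle_roll and the y axis of stand, either way round below 0.12 rad and z of bangle_roll in the frame of tray between 0.048 and 0.056 m and linear speed of bangle_roll below 0.01 m/s and angular speed of bangle_roll below 0.25 rad/s); the robot touches nothing.
It fails at once if the roll is lifted off the velvet (centre more than 8 mm up) (z of bangle_roll in the frame of tray above 0.06 m).
It fails at once if the roll slides over the velvet instead of rolling ((linear speed of bangle_roll above 0.03 m/s and angular speed of bangle_roll below 0.35 rad/s) or (linear speed of bangle_roll above 0.015 m/s and angular speed of bangle_roll below 0.12 rad/s)).
It fails at once if the fingers push or hold the roll by its lower half (grasp point under 62 mm above the counter while touching it) (contact force between bangle_roll and the fingers above 0.3 N and height (world z) of the grasp point below 0.062 m).
It fails at once if the ring box, the medallion, the stack of coin cases, the loupe: one of them is moved more than 15 mm (distance of any of ring_box, medallion, coin_cases, loupe from where it was at the start of the episode above 0.015 m).
It also fails if it takes over 54 s, if anything falls off the work surface, if the arm or the gripper's body presses on something with over 40 N, if the wrist force passes 120 N, or if a joint passes its speed limit or range.

## Working session

There is one attempt and no reset: what is moved stays moved. The work goes in short steps, Python scripts to look and compute and a tool call to move; the robot and the scene stay as the last step left them, time stands still between calls to the robot, and variables do not carry over. Pictures are saved under pics/ and viewed, and the job is handed in when it is done.

Besides the shell and the picture viewer there is one more tool, called after "Request:" in YAML: its name, and indented under it one key for each argument. apply_moves: Moves the arm, as the interface text tells. Its arguments: {"type":"object","properties":{"increments":{"type":"array"},"fingers":{"type":"number"},"squeeze":{"type":"number"}},"required":["increments"]}

```bash
mkdir -p pics
python3 - <<'E'
from workcell import bot
import cv2
print(bot.read_state())
for n in ("scene","side","wrist"):
    m=bot.camera_model(n); print(n,m)
    cv2.imwrite(f"pics/{n}0.png",bot.grab_frame(n)[:,:,::-1])
E
```

```text
{'t': 0.0, 'joint_positions': array([ 1.17450431,  0.61589848, -0.01264748,  1.42491223,  0.00809076,
        1.10340653, -0.04041692]), 'dq': array([ 0.00092813, -0.00049852, -0.00013354,  0.00079547, -0.00088287,
        0.00174815, -0.00149546]), 'tau': array([-3.91297772e-04, -4.69212735e+01,  2.58788858e-01, -1.71033257e+01,
        9.88667482e-03,  9.65449348e-03,  1.15233263e-06]), 'tcp_pos': array([ 0.23467123, -0.60533101,  0.2301471 ]), 'tool_rot': array([ 3.14158124e+00,  2.57495488e-03, -1.20093338e+00]), 'contact_force': array([-0.25673212,  0.05201916, -0.37565971]), 'torque': array([ 0.02336053,  0.02313276, -0.02161949]), 'gripper_width': 0.08546664832052407}
scene {'vfov': 55.309050917415746, 'cx': 319.40519521568456, 'cy': 201.4954066580823, 'dist_coeffs': array([-0.08408357,  0.        ,  0.        ,  0.        ,  0.        ]), 'extrinsics': array([[ 0.02238238,  0.80471807, -0.59323507,  1.29022703],
       [ 0.99964044, -0.02677793,  0.00139177,  0.02245682],
       [-0.01476562, -0.59305292, -0.80502808,  1.03971625],
       [ 0.        ,  0.        ,  0.       
[... 184 characters left out ...]
     ]), 'extrinsics': array([[ 0.99778611, -0.0379898 ,  0.05458615,  0.52245517],
       [-0.06423669, -0.7630552 ,  0.64313327, -0.76559965],
       [ 0.01721974, -0.64521588, -0.76380622,  0.98007207],
       [ 0.        ,  0.        ,  0.        ,  1.        ]])}
wrist {'vfov': 60.238608341035, 'cx': 311.4991553412631, 'cy': 196.33620368237976, 'dist_coeffs': array([-0.02264916,  0.        ,  0.        ,  0.        ,  0.        ]), 'extrinsics': array([[ 0.36141823, -0.89420999, -0.26413132,  0.30161377],
       [-0.93240049, -0.34736833, -0.0998227 , -0.57920303],
       [-0.0024884 ,  0.28235392, -0.95930708,  0.37246264],
       [ 0.        ,  0.        ,  0.        ,  1.        ]])}
```

View pics/scene0.png

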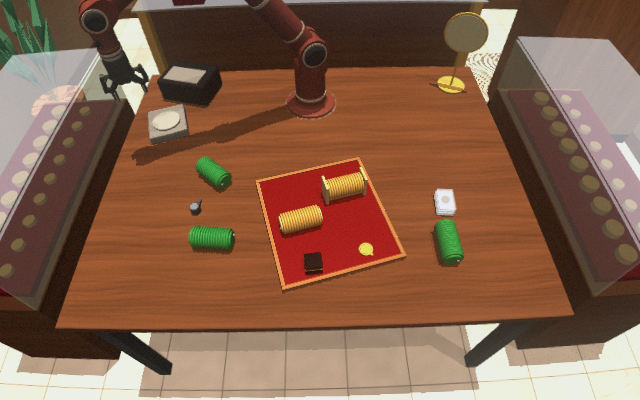

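View pics/side0.png

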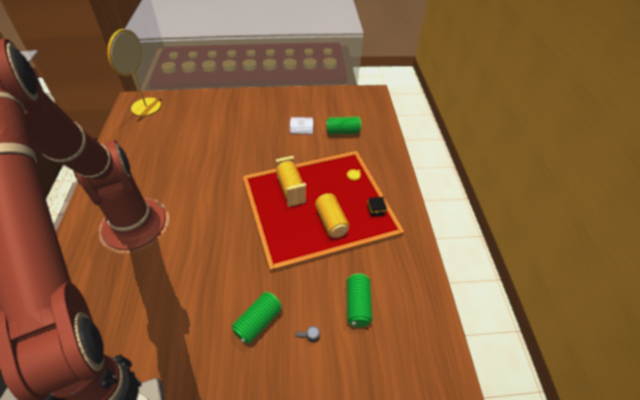

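The scene view shows the stand at about (345,187) and the loose roll at (300,220). The ring box is at (313,262) and the medallion at (366,249). The tray is turned by a few degrees, and the roll has to go back toward the robot (-x). Next I'll measure.

```bash
cat > h.py <<'E'
from workcell import bot
import cv2, numpy as np
def K(m): 
    f=200/np.tan(np.radians(m["vfov"]/2)); return np.array([[f,0,m["cx"]],[0,f,m["cy"]],[0,0,1]])
def cast(m,px,z):
    p=cv2.undistortPoints(np.array(px,float).reshape(-1,1,2),K(m),m["dist_coeffs"]).reshape(-1,2)
    E=m["extrinsics"]; d=np.c_[p,np.ones(len(p))]@E[:3,:3].T; o=E[:3,3]
    return o+d*((z-o[2])/d[:,2])[:,None]
def proj(m,P):
    E=m["extrinsics"]; R=E[:3,:3].T; t=-R@E[:3,3]
    return cv2.projectPoints(np.array(P,float).reshape(-1,1,3),cv2.Rodrigues(R)[0],t,K(m),m["dist_coeffs"])[0].reshape(-1,2)
E
python3 - <<'E'
from h import *
for n,(x0,y0,x1,y1),s in (("scene",(245,150,415,295),4.5),("side",(235,145,410,275),4.4)):
    m=bot.camera_model(n); im=cv2.imread(f"pics/{n}0.png")
    hsv=cv2.cvtColor(im,cv2.COLOR_BGR2HSV)
    red=(((hsv[...,0]<6)|(hsv[...,0]>174))&(hsv[...,1]>200)&(hsv[...,2]>90)).astype(np.uint8)
    r=np.zeros_like(red); r[y0:y1,x0:x1]=red[y0:y1,x0:x1]
    c=max(cv2.findContours(r,0,1)[0],key=cv2.contourArea)
    h=cv2.convexHull(c); 
    w=cast(m,h.reshape(-1,2),0.018)
    (cx,cy),wh,a=cv2.minAreaRect((w[:,:2]*1000).astype(np.float32))
    print(n,"tray",cx,cy,wh,a)
    crop=cv2.resize(im[y0:y1,x0:x1],None,fx=s,fy=s,interpolation=cv2.INTER_CUBIC)
    cv2.imwrite(f"pics/{n}0z.png",crop)
E
```

```text
scene tray 592.2957763671875 40.51719665527344 (397.8223571777344, 358.4078369140625) 14.917153358459473
side tray 592.840087890625 41.27104187011719 (392.9970703125, 349.4985656738281) 14.88412857055664
```

View pics/scene0z.png

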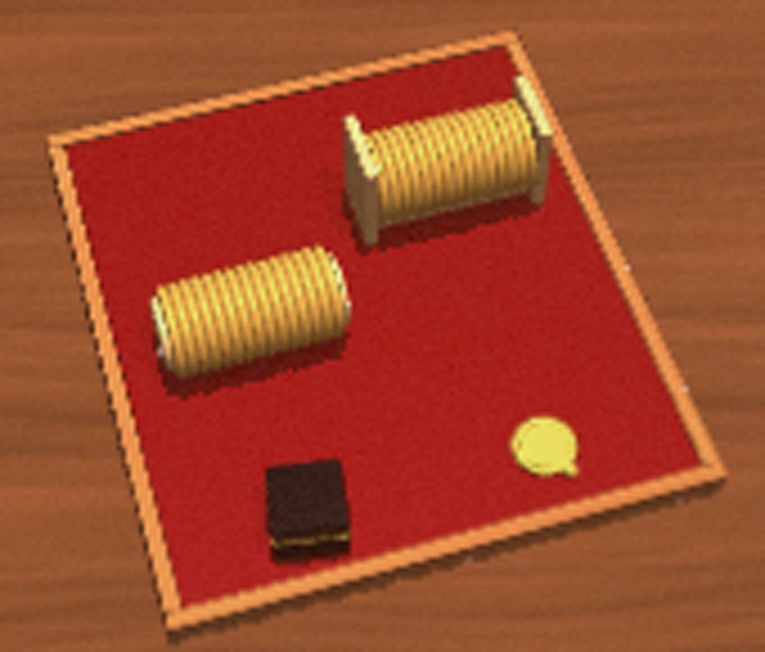

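View pics/side0z.png

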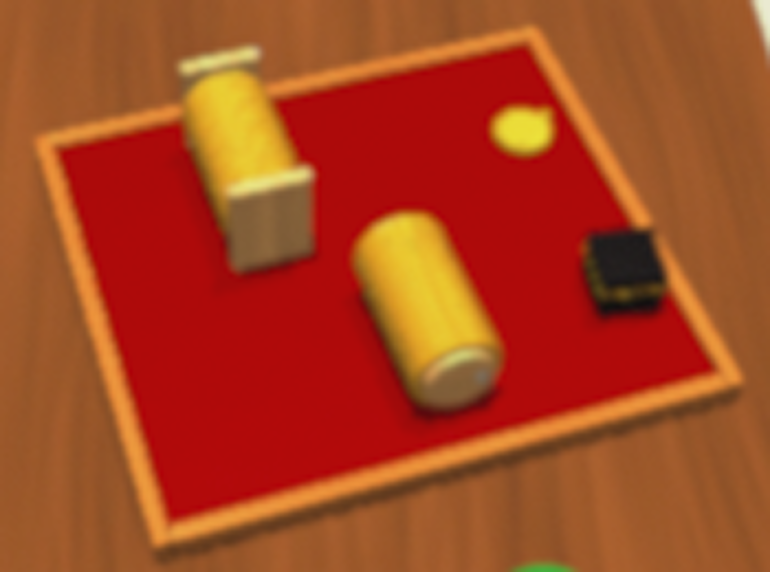

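```bash
cat >> h.py <<'E'
YAW=np.radians(14.9)
T0=np.array([.5925,.041])
def axes(y=YAW): return np.array([np.cos(y),np.sin(y)]),np.array([-np.sin(y),np.cos(y)])
def gold(im):
    hsv=cv2.cvtColor(im,cv2.COLOR_BGR2HSV)
    return ((hsv[...,0]>=12)&(hsv[...,0]<=32)&(hsv[...,1]>90)&(hsv[...,2]>70)).astype(np.uint8)
def comps(im,roi):
    x0,y0,x1,y1=roi; g=gold(im); r=np.zeros_like(g); r[y0:y1,x0:x1]=g[y0:y1,x0:x1]
    n,l,s,c=cv2.connectedComponentsWithStats(r); return l,s,c
def cyl(m,mask,z,yaw=YAW,tr=None):
    """bisector of tangent rays per axial bin -> centre (s,t) & slope"""
    u,v=axes(yaw); ys,xs=np.nonzero(mask); E=m["extrinsics"]
    P=cast(m,np.c_[xs,ys],z); o=E[:3,3]; d=P-o
    ang=np.arctan2(d[:,:2]@u,-d[:,2]); t=(P[:,:2]-T0)@v
    lo,hi=np.percentile(t,[1,99]) if tr is None else tr
    # half pixel enlargement
    f=K(m)[1,1]; res=[]
    for b in np.linspace(lo+.025,hi-.025,12):
        k=abs(t-b)<.005
        if k.sum()<5: continue
        a=(ang[k].max()+ang[k].min())/2; so=(o[:2]-T0)@u
        res.append((b,so+np.tan(a)*(o[2]-z), np.degrees(ang[k].max()-ang[k].min())))
    res=np.array(res); sl,ic=np.polyfit(res[:,0],res[:,1],1)
    # expected angular width
    D=np.hypot(so-res[:,1].mean(),o[2]-z)
    return res[:,1].mean(),sl,(lo,hi),res[:,2].mean(),np.degrees(2*np.arcsin(.034/D)),np.std(res[:,1]-np.polyval([sl,ic],res[:,0]))
E
python3 - <<'E'
from h import *
for n,roi in (("scene",(262,165,395,280)),("side",(252,150,385,245))):
    m=bot.camera_model(n); im=cv2.imread(f"pics/{n}0.png")
    l,s,c=comps(im,roi)
    o=im.copy()
    for i in range(1,len(s)):
        if s[i,4]<300: continue
        print(n,i,s[i],c[i])
        o[l==i]=(255*(i%2),255,0)
        for z in (.052,.060): print("   z",z,*[np.round(q,4) for q in cyl(m,l==i,z)])
    x0,y0,x1,y1=roi; cv2.imwrite(f"pics/{n}m.png",cv2.resize(o[y0:y1,x0:x1],None,fx=4,fy=4))
E
```

```text
scene 6 [ 322  165   73   73 1199] [351.20350292 188.64970809]
   z 0.052 -0.0728 0.0405 [0.0127 0.1796] 3.2033 3.1538 0.0035
   z 0.06 -0.0668 0.0407 [0.011  0.1766] 3.2033 3.1795 0.0035
scene 51 [262 196  22  84 300] [271.39333333 240.33666667]
   z 0.052 0.0561 -0.0616 [-0.2018 -0.1815] 9.2917 3.3515 0.0176
   z 0.06 0.0631 1.5938 [-0.2018 -0.1817] 8.152 3.3819 0.0156
scene 57 [279 205  44  29 848] [300.30188679 218.67688679]
   z 0.052 0.0131 -0.0163 [-0.1481 -0.0193] 3.0736 3.2858 0.0005
   z 0.06 0.0185 -0.0204 [-0.1485 -0.0208] 3.0797 3.3127 0.0004
scene 80 [309 256  86  24 324] [356.15432099 268.16358025]
   z 0.052 0.2247 0.017 [-0.1031  0.1415] 0.6698 3.5973 0.0017
   z 0.06 0.2288 0.028 [-0.1038  0.1388] 0.7147 3.6273 0.0015
side 1 [ 252  150  133   56 3256] [313.54269042 167.45792383]
   z 0.052 0.042 -0.7458 [-0.0523  0.2594] 16.7048 3.9734 0.0401
   z 0.06 0.0394 -0.7444 [-0.0584  0.2506] 16.7209 4.0078 0.0396
side 3 [315 193  34  44 946] [331.38160677 214.77801268]
   z 0.052 0.0123 0.0011 [-0.1618  0.0005] 4.0046 4.011 0.0005
   z 0.06 0.0099 0.0014 [-0.167  -0.0061] 4.0052 4.0459 0.0005
side 4 [252 196  15  49 378] [256.51587302 227.73015873]
   z 0.052 -0.214 0.11 [-0.1249  0.0481] 1.374 4.1899 0.0003
   z 0.06 -0.2146 0.1098 [-0.1304  0.0411] 1.3782 4.2264 0.0003
```

View pics/scenem.png

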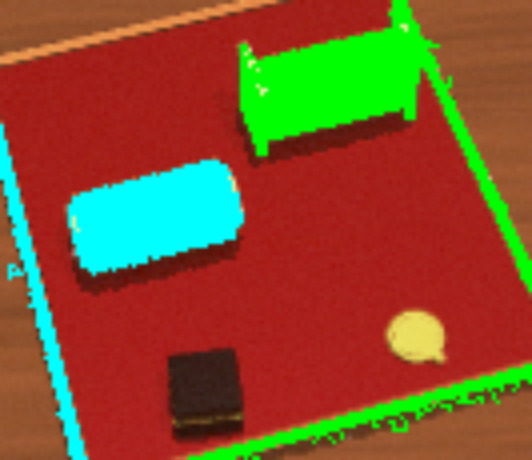

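View pics/sidem.png

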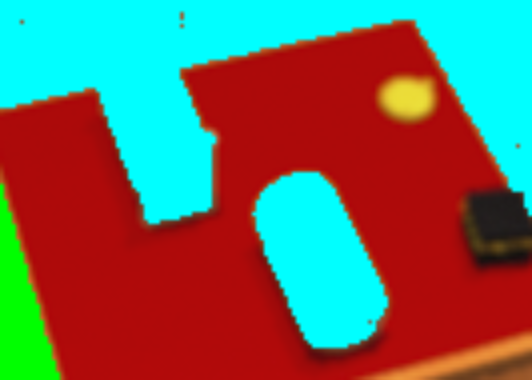

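The stand sits about 80 mm back of the roll in tray x, at -u, with tray yaw about +14.9°. I'll bring the wrist camera over the tray with tool x along the row's axis, so that tool +y is the rolling direction.

Request:
apply_moves:
  increments:
    - [-20,-23,-10,0.2]
    - [-40,-46,-20,0.4]
    - [-60,-69,-20,0.6]
    - [-80,-92,-20,0.8]
    - [-100,-115,-20,1.0]
    - [-120,-138,-20,1.26]
    - [-140,-161,-20,1.26]
    - [-160,-184,-20,1.26]
    - [-180,-207,-20,1.26]
    - [-200,-230,-20,1.26]
    - [-220,-253,-20,1.26]
    - [-240,-275,-20,1.26]

```text
t: 1.15
tcp_pos: [0.405, -0.2812, 0.2512]
tool_rot: [3.142, 0.0, -1.311]
contact_force: [1.2, -0.4, -0.5]
gripper_width: 0.0854
```

Request:
apply_moves:
  increments:
    - [-24,-22,0,0]
    - [-48,-45,0,0]
    - [-72,-67,0,0]
    - [-96,-89,0,0]
    - [-120,-111,0,0]
    - [-144,-134,0,0]
    - [-168,-156,0,0]
    - [-192,-178,0,0]
    - [-216,-200,0,0]
    - [-240,-223,0,0]
    - [-263,-244,0,0]
    - [-263,-244,0,0]
  fingers: 40

```text
t: 2.15
tcp_pos: [0.5746, 0.0432, 0.2509]
tool_rot: [-3.138, 0.006, -1.3]
contact_force: [-0.3, 1.7, 0.7]
gripper_width: 0.0396
```

Run:
```python
from h import *
s=bot.read_state(); print(s['tcp_pos'],s['tool_rot'],s['contact_force'],s['dq'].round(3),s['joint_positions'].round(2),s['gripper_width'])
m=bot.camera_model("wrist"); im=bot.grab_frame("wrist")[:,:,::-1]
np.savez("w1.npz",**{k:np.array(v) for k,v in m.items()})
cv2.imwrite("pics/w1.png",im)
```

```text
[0.5745546  0.04318263 0.25086267] [-3.13833087  0.00612927 -1.29970385] [-0.34393797  1.68989992  0.74303827] [ 0.054 -0.031  0.062  0.065  0.034  0.023  0.053] [-0.03  0.48 -0.13  1.62  0.06  1.05 -1.47] 0.0396004515409294
```

View pics/w1.png

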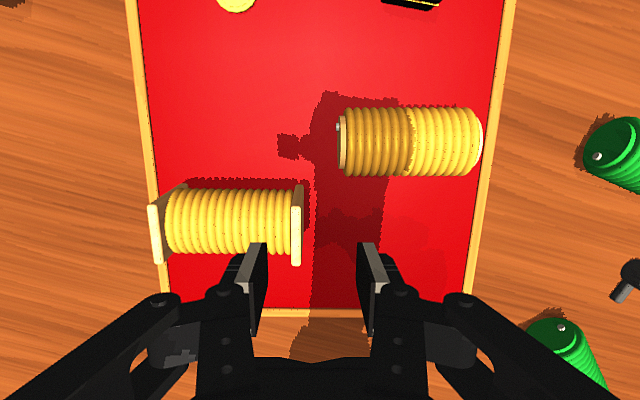

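Wrist view: the stand's bangles span about (165–292, 187–253) and the roll about (338–482, 107–176). Both are unobstructed.

```bash
cat >> h.py <<'E'
def nred(im):
    hsv=cv2.cvtColor(im,cv2.COLOR_BGR2HSV)
    return ((hsv[...,0]>=10)&(hsv[...,0]<=35)&(hsv[...,2]>60)).astype(np.uint8)
def meas(m,im,box,z):
    g=nred(im); k=np.zeros_like(g); x0,y0,x1,y1=box; k[y0:y1,x0:x1]=g[y0:y1,x0:x1]
    k=cv2.morphologyEx(k,cv2.MORPH_CLOSE,np.ones((5,5)))
    n,l,s,c=cv2.connectedComponentsWithStats(k); i=1+np.argmax(s[1:,4])
    return s[i],cyl(m,l==i,z)
E
python3 - <<'E'
from h import *
m=dict(np.load("w1.npz")); im=cv2.imread("pics/w1.png")
for nm,box,z in (("roll",(325,90,486,190),.052),("stand",(172,178,290,262),.060)):
    s,r=meas(m,im,box,z); print(nm,s,*[np.round(q,4) for q in r])
# stand plates top outer corners, z=.102 ; tray frame edges
u,v=axes()
for p in [(152,206),(161,204),(292,187),(302,187),(155,262),(297,265)]:
    P=cast(m,[p],.102)[0,:2]-T0; print(p,(P@u).round(4),(P@v).round(4))
E
```

```text
roll [ 336  107  150   83 9906] 0.0127 -0.02 [-0.1648 -0.018 ] 11.1046 11.349 0.0001
stand [ 172  183  118   79 7756] -0.0707 0.0458 [0.0319 0.1521] 11.0922 10.9588 0.0017
(152, 206) -0.041 0.1507
(161, 204) -0.039 0.1423
(292, 187) -0.0219 0.0252
(302, 187) -0.0218 0.0165
(155, 262) -0.0963 0.1545
(297, 265) -0.0972 0.0209
```

Request:
apply_moves:
  increments:
    - [0,0,0,0]
    - [0,0,0,0]
    - [0,0,0,0]
    - [0,0,0,0]

```text
t: 2.53
tcp_pos: [0.5725, 0.0323, 0.2515]
tool_rot: [3.141, -0.001, -1.314]
contact_force: [-0.2, -1.0, -0.3]
gripper_width: 0.0404
```

Run:
```python
from h import *
s=bot.read_state(); print(s['tcp_pos'],s['tool_rot'],s['contact_force'],s['dq'].round(3))
m=bot.camera_model("wrist"); im=bot.grab_frame("wrist")[:,:,::-1].copy()
np.savez("w2.npz",**{k:np.array(v) for k,v in m.items()})
cv2.imwrite("pics/w2.png",im)
g=nred(im)*255
cv2.imwrite("pics/w2g.png",g)
for nm,box,z in (("roll",(325,90,490,190),.052),("roll",(345,90,475,190),.052),("stand",(178,178,285,265),.060)):
    s,r=meas(m,im,box,z); print(nm,s,*[np.round(q,4) for q in r])
hsv=cv2.cvtColor(im,cv2.COLOR_BGR2HSV)
red=(((hsv[...,0]<6)|(hsv[...,0]>172))&(hsv[...,1]>180)).astype(np.uint8)
c=max(cv2.findContours(red,0,1)[0],key=cv2.contourArea).reshape(-1,2)
# left/right frame edges per row
L=[];R=[]
for y in range(15,180,5):
    xs=np.nonzero(red[y])[0]
    L.append((xs.min(),y));R.append((xs.max(),y))
for e in (L,R):
    P=cast(m,e,.020)[:,:2].astype(np.float32)
    d=cv2.fitLine(P,cv2.DIST_HUBER,0,.001,.001).ravel(); print(np.degrees(np.arctan(d[1]/d[0])))
```

```text
[0.5724981  0.03234706 0.25146075] [ 3.14131467e+00 -6.32051818e-04 -1.31354593e+00] [-0.2202003  -1.01207309 -0.25622455] [-0.003 -0.001 -0.007 -0.002 -0.002 -0.001 -0.   ]
roll [  325    90   165   100 11371] 0.0126 -0.003 [-0.1807 -0.0189] 10.8699 11.3535 0.0005
roll [ 345   99  130   91 8707] 0.0128 -0.0147 [-0.166  -0.0364] 11.1089 11.3543 0.0002
stand [ 178  184  107   81 7171] -0.0728 0.1506 [0.0263 0.1353] 11.8226 10.972 0.0026
15.028501
14.986291
```

View pics/w2g.png

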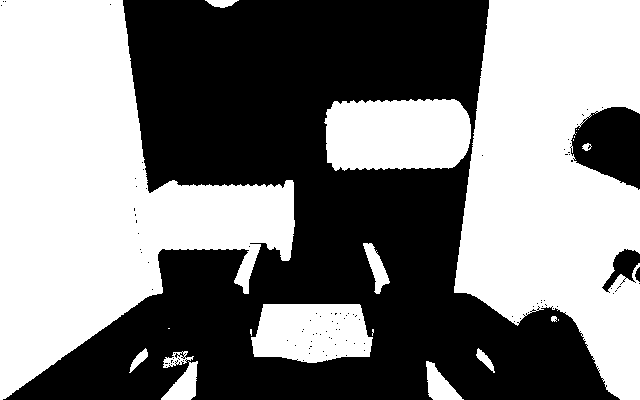

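```bash
sed -i 's/^YAW=.*/YAW=np.radians(15.0)/' h.py
python3 - <<'E'
from h import *
for n in ("w1","w2"):
  m=dict(np.load(n+".npz")); im=cv2.imread(f"pics/{n}.png")
  b=((350,85,470,190),(185,175,238,262)) if n=="w2" else ((355,90,475,190),(190,178,238,262))
  for nm,box,z in (("roll",b[0],.052),("stand",b[1],.060)):
    s,r=meas(m,im,box,z); print(n,nm,s,*[np.round(q,4) for q in r])
m=bot.camera_model("scene"); im=cv2.imread("pics/scene0.png")
for nm,box,z in (("roll",(284,203,318,236),.052),("stand",(332,168,362,205),.060)):
    s,r=meas(m,im,box,z); print("scene",nm,s,*[np.round(q,4) for q in r])
m=bot.camera_model("side"); im=cv2.imread("pics/side0.png")
for nm,box,z in (("roll",(312,190,352,240),.052),("stand",(272,162,306,184),.060)):
    s,r=meas(m,im,box,z); print("side",nm,s,*[np.round(q,4) for q in r])
E
```

```text
w1 roll [ 355  107  120   70 8171] 0.0126 -0.0208 [-0.151  -0.0347] 11.0892 11.3485 0.0001
w1 stand [ 190  188   48   66 3124] -0.0692 -0.0186 [0.0845 0.1347] 10.752 10.9745 0.0
w2 roll [ 350   99  120   71 8005] 0.0126 -0.0166 [-0.1561 -0.0413] 11.1206 11.3536 0.0002
w2 stand [ 185  184   53   66 3451] -0.069 0.0052 [0.0736 0.1294] 10.7699 11.0127 0.0
scene roll [284 205  34  29 735] 0.0135 -0.0034 [-0.1401 -0.0254] 3.1261 3.2868 0.0005
scene stand [332 168  30  32 654] -0.0666 0.002 [0.0365 0.1591] 3.1325 3.1804 0.0004
side roll [315 193  34  44 979] 0.0126 -0.0002 [-0.1626  0.0009] 4.0917 4.009 0.0005
side stand [272 162  34  22 588] -0.0653 0.2223 [0.0649 0.1815] 5.1721 4.1282 0.0025
```

Request:
apply_moves:
  increments:
    - [12,-6,0,0]
    - [24,-12,10,0]
    - [36,-18,30,0]
    - [48,-25,50,0]
    - [60,-32,70,0]
    - [72,-38,90,0]
    - [83,-43,110,0]
    - [83,-43,120,0]
    - [83,-43,130,0]
    - [83,-43,135,0]
    - [83,-43,135,0]
    - [83,-43,135,0]

```text
t: 3.58
tcp_pos: [0.6359, -0.0342, 0.117]
tool_rot: [-3.141, 0.0, -1.31]
contact_force: [-0.6, 0.5, 0.4]
gripper_width: 0.0399
```

```bash
cat > st.py <<'E'
from h import *
s=bot.read_state(); u,v=axes(); p=s['tcp_pos']; d=p[:2]-T0
print("t",round(s['t'],2),"s,t,z",(d@u).round(4),(d@v).round(4),p[2].round(4),"yaw",s['tool_rot'].round(3),"F",s['contact_force'].round(1),"w",round(s['gripper_width'],4))
E
python3 st.py
python3 - <<'E'
from h import *
for n in ("side","wrist"):
    cv2.imwrite(f"pics/{n}3.png",bot.grab_frame(n)[:,:,::-1])
im=cv2.imread("pics/side3.png")[100:300,220:420]; cv2.imwrite("pics/side3z.png",cv2.resize(im,None,fx=3,fy=3))
E
```

```text
t 3.58 s,t,z 0.0225 -0.0839 0.117 yaw [-3.141  0.    -1.31 ] F [-0.6  0.5  0.4] w 0.0399
```

View pics/side3z.png

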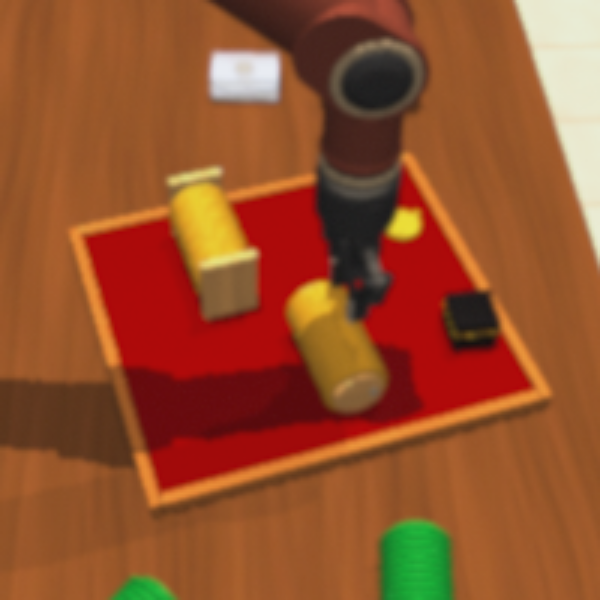

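View pics/wrist3.png

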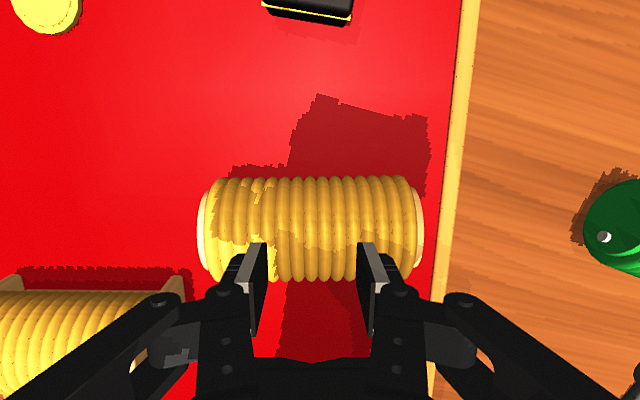

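Request:
apply_moves:
  increments:
    - [0,0,10,0]
    - [0,0,20,0]
    - [0,0,25,0]
    - [0,0,28,0]
    - [0,0,30,0]
    - [0,0,30,0]
    - [0,0,30,0]

```text
t: 4.27
tcp_pos: [0.6358, -0.0352, 0.0863]
tool_rot: [-3.141, 0.0, -1.311]
contact_force: [0.5, -0.4, -0.3]
gripper_width: 0.0397
```

```bash
python3 st.py
```

```text
t 4.27 s,t,z 0.0221 -0.0848 0.0863 yaw [-3.141  0.    -1.311] F [ 0.5 -0.4 -0.3] w 0.0397
```

Request:
apply_moves:
  increments:
    - [0,0,1,0]
    - [0,0,2,0]
    - [0,0,2,0]

```text
t: 4.52
tcp_pos: [0.636, -0.0351, 0.0846]
tool_rot: [-3.141, -0.0, -1.311]
contact_force: [-0.3, -0.0, 0.3]
gripper_width: 0.0404
```

Request:
apply_moves:
  increments:
    - [0,0,1,0]
    - [0,0,1,0]
    - [0,0,1,0]

```text
t: 4.77
tcp_pos: [0.6367, -0.035, 0.0844]
tool_rot: [-3.139, -0.0, -1.311]
contact_force: [1.1, 1.3, 4.6]
gripper_width: 0.04
```

Contact gives 4.6 N. First level stroke:

Request:
apply_moves:
  increments:
    - [0,1,0.2,0]
    - [0,3,0.2,0]
    - [0,6,0.2,0]
    - [0,9,0.2,0]
    - [0,12,0.2,0]
    - [0,15,0.2,0]
    - [0,18,0.2,0]
    - [0,20,0.2,0]
    - [0,22,0.2,0]
    - [0,23,0.2,0]
    - [0,23,0.2,0]

```text
t: 5.68
tcp_pos: [0.6144, -0.0413, 0.0845]
tool_rot: [-3.139, -0.001, -1.311]
contact_force: [0.2, 0.2, 5.9]
gripper_width: 0.04
```

```bash
python3 st.py
python3 - <<'E'
from h import *
m=bot.camera_model("wrist"); im=bot.grab_frame("wrist")[:,:,::-1].copy(); cv2.imwrite("pics/w4.png",im)
E
```

```text
t 5.68 s,t,z -0.0001 -0.0851 0.0845 yaw [-3.139e+00 -1.000e-03 -1.311e+00] F [0.2 0.2 5.9] w 0.04
```

View pics/w4.png

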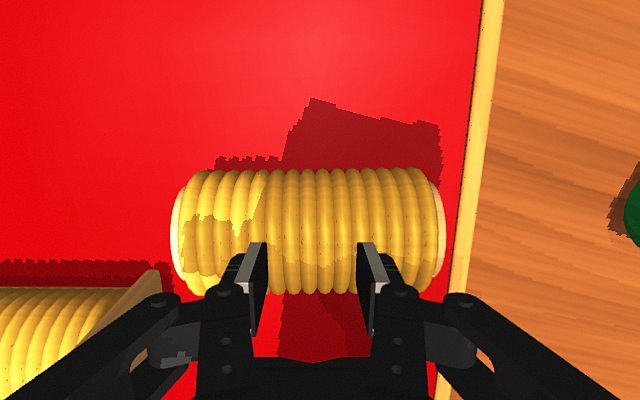

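```bash
cat > ms.py <<'E'
from h import *
import sys
n=sys.argv[1]; box=tuple(int(q) for q in sys.argv[2:6])
m=bot.camera_model("wrist"); im=bot.grab_frame("wrist")[:,:,::-1].copy(); cv2.imwrite(f"pics/{n}.png",im)
s,r=meas(m,im,box,.052); print("roll",s,*[np.round(q,4) for q in r])
E
cat > msf.py <<'E'
from h import *
import sys
n=sys.argv[1]; box=tuple(int(q) for q in sys.argv[2:6])
m=bot.camera_model("wrist"); im=cv2.imread(f"pics/{n}.png")
u,v=axes(); g=nred(im); x0,y0,x1,y1=box
A=[];B=[]
for x in range(x0,x1):
    ys=np.nonzero(g[y0:y1,x])[0]+y0; A.append((x,ys.min()));B.append((x,ys.max()))
E=m["extrinsics"]; o=E[:3,3]
def an(e):
    d=cast(m,e,.052)-o; return np.arctan2(d[:,:2]@u,-d[:,2])
a,b=an(A),an(B); so=(o[:2]-T0)@u
s=so+np.tan((a+b)/2)*(o[2]-.052)
print("s median",np.median(s).round(4),"width",np.degrees(np.median(abs(a-b))).round(2), "exp",np.degrees(2*np.arcsin(.034/np.hypot(so-np.median(s),o[2]-.052))).round(2),np.median(np.array(A)[:,1]),np.median(np.array(B)[:,1]))
E
python3 msf.py w4 280 150 350 300
```

```text
s median 0.0013 width 19.76 exp 20.79 170.0 292.0
```

Request:
apply_moves:
  increments:
    - [0,2,0,0]
    - [0,5,0,0]
    - [0,8,0,0]
    - [0,11,0,0]
    - [0,13,0,0]
    - [0,14,0,0]
    - [0,14,0,0]
    - [0,14,0,0]

```text
t: 6.4
tcp_pos: [0.601, -0.045, 0.0845]
tool_rot: [-3.139, -0.001, -1.311]
contact_force: [-0.9, -0.0, 7.1]
gripper_width: 0.0398
```

Request:
apply_moves:
  increments:
    - [0,0,-1,0]
    - [0,0,-3,0]
    - [0,0,-8,0]
    - [0,0,-8,0]

```text
t: 6.73
tcp_pos: [0.6, -0.0446, 0.0916]
tool_rot: [-3.141, 0.0, -1.311]
contact_force: [-0.1, 0.2, -0.5]
gripper_width: 0.0401
```

```bash
python3 st.py; python3 ms.py w5 282 120 348 320;python3 msf.py w5 282 130 348 310
```

```text
t 6.73 s,t,z -0.0149 -0.0846 0.0916 yaw [-3.141  0.    -1.311] F [-0.1  0.2 -0.5] w 0.0401
roll [ 282  152   66  124 7882] -0.0065 -0.0235 [-0.1038 -0.0675] 19.9847 20.3436 0.0001
s median -0.0063 width 19.47 exp 20.38 154.0 273.0
```

Request:
apply_moves:
  increments:
    - [0,-6,0,0]
    - [0,-12,0,0]
    - [0,-17.5,0,0]
    - [0,-17.5,0,0]
    - [0,-17.5,3,0]
    - [0,-17.5,5,0]
    - [0,-17.5,6.5,0]
    - [0,-17.5,7.2,0]
    - [0,-17.5,7.7,0]
    - [0,-17.5,7.7,0]
    - [0,-17.5,7.7,0]

```text
t: 7.7
tcp_pos: [0.6177, -0.0399, 0.0845]
tool_rot: [-3.139, -0.0, -1.311]
contact_force: [-0.1, 0.6, 5.9]
gripper_width: 0.0402
```

```bash
python3 st.py
```

```text
t 7.7 s,t,z 0.0034 -0.0846 0.0845 yaw [-3.139 -0.    -1.311] F [-0.1  0.6  5.9] w 0.0402
```

Request:
apply_moves:
  increments:
    - [0,1,0,0]
    - [0,4,0,0]
    - [0,8,0,0]
    - [0,12,0,0]
    - [0,16,0,0]
    - [0,20,0,0]
    - [0,24,0,0]
    - [0,28,0,0]
    - [0,31,0,0]
    - [0,34,0,0]
    - [0,36,0,0]
    - [0,36,0,0]

```text
t: 8.7
tcp_pos: [0.5823, -0.0498, 0.0844]
tool_rot: [-3.14, -0.001, -1.311]
contact_force: [-0.4, -0.6, 5.5]
gripper_width: 0.0397
```

Request:
apply_moves:
  increments:
    - [0,0,0,0]
    - [0,0,-1,0]
    - [0,0,-3,0]
    - [0,0,-8,0]
    - [0,0,-8,0]

```text
t: 9.12
tcp_pos: [0.5822, -0.0495, 0.092]
tool_rot: [-3.141, -0.0, -1.311]
contact_force: [0.6, -0.2, 0.3]
gripper_width: 0.0403
```

```bash
python3 st.py; python3 ms.py w6 282 120 348 320;python3 msf.py w6 282 130 348 310
```

```text
t 9.12 s,t,z -0.0333 -0.0847 0.092 yaw [-3.141 -0.    -1.311] F [ 0.6 -0.2  0.3] w 0.0403
roll [ 282  151   66  123 7871] -0.024 0.002 [-0.104  -0.0676] 20.0475 20.3353 0.0
s median -0.0239 width 19.4 exp 20.36 152.5 271.0
```

Request:
apply_moves:
  increments:
    - [0,-6,0,0]
    - [0,-12,0,0]
    - [0,-18,0,0]
    - [0,-18,0,0]
    - [0,-18,3,0]
    - [0,-18,5,0]
    - [0,-18,6.5,0]
    - [0,-18,7.2,0]
    - [0,-18,7.8,0]
    - [0,-18,7.8,0]
    - [0,-18,7.8,0]

```text
t: 10.08
tcp_pos: [0.6002, -0.0445, 0.0845]
tool_rot: [-3.14, -0.0, -1.311]
contact_force: [-0.7, 1.0, 5.3]
gripper_width: 0.0399
```

Request:
apply_moves:
  increments:
    - [0,1,0,0]
    - [0,4,0,0]
    - [0,8,0,0]
    - [0,12,0,0]
    - [0,16,0,0]
    - [0,20,0,0]
    - [0,24,0,0]
    - [0,28,0,0]
    - [0,31,0,0]
    - [0,34,0,0]
    - [0,36,0,0]
    - [0,36,0,0]

```text
t: 11.08
tcp_pos: [0.5647, -0.0545, 0.0843]
tool_rot: [-3.141, -0.001, -1.311]
contact_force: [-0.4, -0.3, 6.1]
gripper_width: 0.0398
```

Request:
apply_moves:
  increments:
    - [0,0,0,0]
    - [0,0,-1,0]
    - [0,0,-3,0]
    - [0,0,-8,0]
    - [0,0,-8,0]

```text
t: 11.5
tcp_pos: [0.5648, -0.0541, 0.0921]
tool_rot: [-3.141, -0.0, -1.311]
contact_force: [0.6, -0.0, -0.6]
gripper_width: 0.0402
```

```bash
python3 st.py; python3 ms.py w7 282 120 348 320;python3 msf.py w7 282 130 348 310
```

```text
t 11.5 s,t,z -0.0513 -0.0847 0.0921 yaw [-3.141 -0.    -1.311] F [ 0.6 -0.  -0.6] w 0.0402
roll [ 282  150   66  123 7866] -0.0414 -0.0239 [-0.1039 -0.0676] 19.9976 20.3388 0.0001
s median -0.0415 width 19.41 exp 20.36 152.0 270.0
```

Request:
apply_moves:
  increments:
    - [0,-6,0,0]
    - [0,-12,0,0]
    - [0,-18.5,0,0]
    - [0,-18.5,0,0]
    - [0,-18.5,3,0]
    - [0,-18.5,5,0]
    - [0,-18.5,6.5,0]
    - [0,-18.5,7.2,0]
    - [0,-18.5,7.8,0]
    - [0,-18.5,7.8,0]
    - [0,-18.5,7.8,0]

```text
t: 12.47
tcp_pos: [0.5831, -0.0491, 0.0845]
tool_rot: [-3.14, -0.0, -1.311]
contact_force: [-0.0, 1.3, 4.4]
gripper_width: 0.0401
```

Request:
apply_moves:
  increments:
    - [0,1,0,0]
    - [0,4,0,0]
    - [0,8,0,0]
    - [0,12,0,0]
    - [0,16,0,0]
    - [0,20,0,0]
    - [0,24,0,0]
    - [0,28,0,0]
    - [0,31,0,0]
    - [0,34,0,0]
    - [0,36,0,0]
    - [0,36,0,0]

```text
t: 13.47
tcp_pos: [0.5475, -0.0591, 0.0844]
tool_rot: [-3.141, -0.001, -1.311]
contact_force: [0.5, -0.5, 5.2]
gripper_width: 0.0398
```

Request:
apply_moves:
  increments:
    - [0,0,0,0]
    - [0,0,-1,0]
    - [0,0,-3,0]
    - [0,0,-8,0]
    - [0,0,-8,0]

```text
t: 13.88
tcp_pos: [0.5479, -0.0586, 0.0923]
tool_rot: [-3.141, -0.0, -1.311]
contact_force: [0.3, 1.2, 1.3]
gripper_width: 0.0398
```

```bash
python3 st.py; python3 ms.py w8 282 120 348 320;python3 msf.py w8 282 130 348 310
```

```text
t 13.88 s,t,z -0.0689 -0.0847 0.0923 yaw [-3.141 -0.    -1.311] F [0.3 1.2 1.3] w 0.0398
roll [ 282  151   66  123 7858] -0.0594 -0.0137 [-0.1039 -0.0675] 19.9149 20.3043 0.0001
s median -0.0594 width 19.4 exp 20.33 152.0 271.0
```

Request:
apply_moves:
  increments:
    - [0,-6,0,0]
    - [0,-12,0,0]
    - [0,-14.5,0,0]
    - [0,-14.5,0,0]
    - [0,-14.5,3,0]
    - [0,-14.5,5,0]
    - [0,-14.5,6.5,0]
    - [0,-14.5,7.2,0]
    - [0,-14.5,7.8,0]
    - [0,-14.5,7.9,0]
    - [0,-14.5,7.9,0]

```text
t: 14.85
tcp_pos: [0.5624, -0.0546, 0.0845]
tool_rot: [-3.14, -0.0, -1.311]
contact_force: [0.1, 1.2, 4.9]
gripper_width: 0.04
```

Request:
apply_moves:
  increments:
    - [0,1,0,0]
    - [0,3,0,0]
    - [0,6,0,0]
    - [0,9,0,0]
    - [0,12,0,0]
    - [0,14,0,0]
    - [0,16,0,0]
    - [0,17.5,0,0]
    - [0,18,0,0]
    - [0,18,0,0]
    - [0,18,0,0]

```text
t: 15.77
tcp_pos: [0.5448, -0.0596, 0.0845]
tool_rot: [-3.14, -0.0, -1.311]
contact_force: [-0.8, 0.8, 5.5]
gripper_width: 0.0397
```

Request:
apply_moves:
  increments:
    - [0,0,0,0]
    - [0,0,-1,0]
    - [0,0,-3,0]
    - [0,0,-8,0]
    - [0,0,-30,0]
    - [0,0,-60,0]
    - [-20,0,-90,0]
    - [-50,0,-120,0]
    - [-80,0,-150,0]
    - [-85,-20,-165,0]
    - [-85,-20,-165,0]
    - [-85,-20,-165,0]

```text
t: 16.77
tcp_pos: [0.5424, 0.0286, 0.2499]
tool_rot: [-3.139, -0.001, -1.309]
contact_force: [0.0, -1.0, -0.6]
gripper_width: 0.0397
```

Request:
apply_moves:
  increments:
    - [0,0,0,0]
    - [0,0,0,0]
    - [0,0,0,0]
    - [0,0,0,0]

```text
t: 17.1
tcp_pos: [0.5412, 0.0269, 0.248]
tool_rot: [3.139, 0.0, -1.312]
contact_force: [0.2, 0.2, 0.5]
gripper_width: 0.0401
```

```bash
python3 st.py
python3 - <<'E'
from h import *
m=bot.camera_model("wrist"); im=bot.grab_frame("wrist")[:,:,::-1].copy()
np.savez("w9.npz",**{k:np.array(v) for k,v in m.items()})
cv2.imwrite("pics/w9.png",im); cv2.imwrite("pics/scene9.png",bot.grab_frame("scene")[:,:,::-1])
E
```

```text
t 17.1 s,t,z -0.0532 -0.0003 0.248 yaw [ 3.139  0.    -1.312] F [0.2 0.2 0.5] w 0.0401
```

View pics/w9.png

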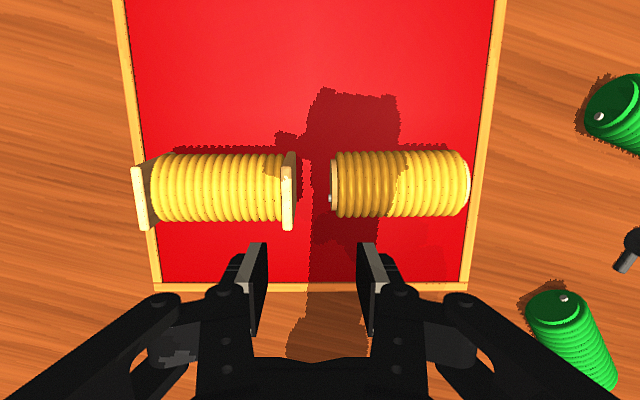

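The wrist view now shows stand (220,187) and roll (400,183) in one row. I'll measure both.

Run:
```python
from h import *
m=dict(np.load("w9.npz")); im=cv2.imread("pics/w9.png")
for nm,box,z in (("roll",(340,130,460,235),.052),("stand",(165,132,270,240),.060),("stand",(180,132,255,240),.060)):
    s,r=meas(m,im,box,z); print("wrist",nm,s,*[np.round(q,4) for q in r])
# stand plates: top edge mid at z=.102
u,v=axes()
m=bot.camera_model("scene"); im=cv2.imread("pics/scene9.png")
cv2.imwrite("pics/scene9z.png",cv2.resize(im[150:295,245:415],None,fx=4.5,fy=4.5,interpolation=2))
```

```text
wrist roll [ 340  150  120   68 7910] -0.0681 -0.0147 [-0.1491 -0.0292] 10.9106 11.1793 0.0002
wrist stand [ 165  152  105   70 7104] -0.0696 0.0038 [0.0431 0.1468] 11.1276 11.4203 0.0
wrist stand [ 180  154   75   68 5066] -0.0696 0.0038 [0.0575 0.1321] 11.1267 11.4203 0.0
```

View pics/scene9z.png

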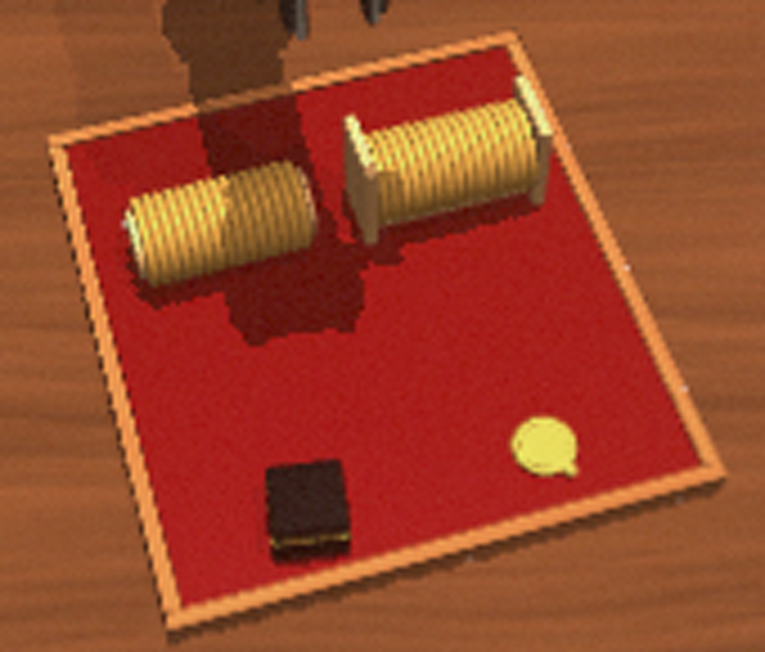

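Run:
```python
from h import *
m=bot.camera_model("scene"); im=cv2.imread("pics/scene9.png")
for nm,box,z in (("roll",(278,184,312,216),.052),("stand",(332,168,362,205),.060)):
    s,r=meas(m,im,box,z); print("scene",nm,s,*[np.round(q,4) for q in r])
print(bot.read_state()['contact_force'])
bot.hand_in()
```

```text
scene roll [278 186  34  28 699] -0.0674 -0.0188 [-0.1414 -0.0236] 2.9625 3.1625 0.0004
scene stand [332 168  30  32 655] -0.0665 -0.0009 [0.0366 0.1591] 3.1355 3.1804 0.0004
[0.51036358 0.18769178 0.01365334]
the job is handed in; nothing more can be done
```

The roll is in line with the stand, and I have handed the job in at about 17 s of the 54 s allowed. No verdict is reported, so the results below are my own measurements.

**What I did:** I rolled the roll about 81 mm back along the tray's -x in five level fingertip strokes on its top. The two tips were 40 mm apart along the roll's axis, pressing with about 4 to 7 N. I lifted the fingers clear between strokes and moved the hand up and away at the end.

**Last checks, before handing in:**

| Check | Result | Limit |
|---|---|---|
| Roll's centre off the stand's line, wrist camera | +1.5 mm | 6 mm |
| Roll's centre off the stand's line, scene camera | -0.9 mm | 6 mm |
| Angle between the two axes | about 0.02 rad | 0.12 rad |
| Centre distance along the row | roughly 175 to 180 mm, from the mask extents | 145 to 195 mm |

- **Disagreement between cameras:** the two cameras put the roll on opposite sides of the line, 2.4 mm apart. That fits the calibration accuracy of about 2 mm.
- **Stand measurements left out:** I discarded the side camera's reading of the stand and the first wrist readings of it, because other objects spoiled their colour masks.
- **Rest of the scene:** the ring box and medallion look unmoved in the last scene picture. I did not check the coin cases or loupe separately, but the hand never went near them. The force reading showed no contact.

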